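# Open the tall filter housing

## Task

Two filter housings stand on the worktop, each closed by a round bayonet cover with a grip bar. Unlock the cover of the taller housing with a quarter turn anticlockwise (seen from above), lift it off, and set it down without dropping it in the blue tray, lying flat on the tray's floor with its bar up. Leave the lower housing closed as it is.

Things in the scene. Friction and masses are not known exactly. Their poses are not given: they have to be found in the camera images.
- cover_tall_grip (a point): Point to grip on the taller housing's cover: on its axis, inside its black upright grip bar, which is 52 mm long (this point's x), 14 mm thick (y), 36 mm high. The point is 11 mm below the bar's top, 25 mm above the steel disc that carries the bar, 43 mm above the cover's underside; it starts 128 mm above the worktop. Z is up.
- cover_tall: That cover: steel disc 76 mm across, 8 mm thick, with a plug below, 55 mm across, that sits 10 mm deep in the housing with 2.5 mm play each way. Two lugs 14 mm wide reach 48 mm from the axis at the bar's two ends. Loose, 0.15 to 0.3 kg. Origin on the axis at the plug's underside, x along the bar, z up.
- housing_tall: The taller filter housing, aluminium, fixed; 112 mm across, rim 95 mm, claws to 109 mm high. Origin on its axis at the worktop, z up; the bar starts along its x, lugs under two claws at their closed ends. Turned anticlockwise from above (+z) the cover moves easily, comes free at 65 degrees and meets stop pins at about 98; 80 to 90 is right.
- cover_low_end (a point): End of the grip bar on the lower housing's cover, 26 mm from that cover's axis. That housing's rim is 60 mm above the worktop and this point 93 mm; otherwise it is the same as the taller one and stands at least 140 mm from it, axis to axis. Leave it alone.
- tray_floor (a point): Centre of the blue tray's inner floor, on its surface, 3 mm above the worktop. The tray is fixed, 310 mm (this point's x) by 272 mm (y) over its rim, which is 75 mm high; the flat floor is about 240 by 200 mm. Z is up.
There are look-alikes about, which are no part of the job. What is shaped like the cover_tall but turquoise is not meant.

How it is judged:
On the way, in this order (a step that is already met when the one before it is completed fails the run):
1. the tall housing's cover is turned out of its claws (at least 60 degrees) while still seated (angle between the x axis of cover_tall and the x axis of housing_tall, either way round above 1.05 rad and z of cover_tall in the frame of housing_tall below 0.1 m), for 0.05 s.
2. the cover is lifted clear of the housing (z of cover_tall in the frame of housing_tall above 0.115 m), for 0.1 s.
At the end, for the whole second after the job is handed in: The tall housing's cover lies at rest on the floor of the blue tray (axis within 110 mm lengthwise and 90 mm crosswise of its centre, within 12 mm of the floor), bar up within 10 degrees; the bar end of the lower housing's cover is within 15 mm of where it started (x of cover_tall in the frame of tray_floor between -0.11 and 0.11 m and y of cover_tall in the frame of tray_floor between -0.09 and 0.09 m and z of cover_tall in the frame of tray_floor between -0.012 and 0.012 m and angle between cover_tall's own z axis and vertical below 0.17 rad and linear speed of cover_tall below 0.02 m/s and distance of cover_low_end from where it was at the start of the episode below 0.015 m); the robot touches nothing.
It fails at once if the lower housing's cover is disturbed (its bar end moves 15 mm or more) (distance of cover_low_end from where it was at the start of the episode above 0.015 m).
It fails at once if the cover is dropped: touching nothing, more than 30 mm above the tray's floor (contact force between cover_tall and anything else below 0.02 N and horizontal distance between cover_tall and housing_tall above 0.06 m and z of cover_tall in the frame of tray_floor above 0.03 m).
It also fails if it takes over 40 s, if anything falls off the work surface, if the arm or the gripper's body presses on something with over 40 N, if the wrist force passes 120 N, or if a joint passes its speed limit or range.

## Robot

A 7-joint arm with a two-finger parallel gripper is mounted at the origin on a cart in front of the work surface, level with it; the furniture and walls round the work are solid. World frame = base frame: x ahead of the robot, y to its left, z up, the work surface at z = 0. Lengths are in m, angles in rad, forces in N, time in s.
With the tool pointing down it reaches from about 0.425 to 0.925 m from the base axis. Payload 6.8 kg.
Tool frame: the origin (TCP) lies at the very end of the fingers, on their centre line; the grasp point (between the pads) lies 19 mm behind it (r.grip_depth is the distance from the TCP to the grasp point, in m); z points along the fingers, y is the direction in which the jaws open and shut (so a half turn about z gives the same grasp; the last joint's range is limited). The gripper opens to 85 mm and grips with 20 to 120 N. Pads are 22 mm wide; open, the fingers measure 114 mm over their backs; the gripper's body (76 mm by 85 mm) begins 54 mm behind the grasp point. The pads swing forward as they close: fully open they stand 13 mm farther back than shut.
Start: joints at [1.04, 0.477, 0.022, 1.555, -0.011, 1.109, -0.083], TCP at [0.277, -0.616, 0.231] pointing down, gripper open.
Joint ranges: [-2.96, 2.96], [-0.34, 2.1], [-1.41, 1.46], [0.24, 2.44], [-1.37, 4.51], [0.17, 1.92], [-2.96, 2.96]. Speed limits (rad/s): [2.39, 2.39, 3.14, 3.14, 3.14, 3.14, 3.14].

## Interface

Orientations are given as a rotation vector (axis times angle).
In Python, from bench import status, eyes, workorder, spotter, r gives the robot as it stands.
- The arm moves only by the tool drive_tool, never from a script. Its argument "commands" is a list of rows, each an object of numbers: "rx", "ry", "rz": the turn, a rotation vector about the world's x, y, z normalised to -1 to 1, where 1 is 8 degrees; "tx", "ty", "tz": the shift along the world's x, y, z normalised to -1 to 1, where 1 is 20 mm; "grip": the closure, from -1 (fully open) to 1 (shut). A call has 1 to 10 rows; each row shifts and turns the commanded pose from where the row before left it; what a row does not reach is not made up. A row lasts 1/8 s, in which the tool goes at most 62.5 mm and 10.7 degrees, less where a joint would pass 70% of its speed; a pose out of reach is approached as far as the arm can. A call with a number of a shift or a turn outside -1 to 1 is refused whole. A call with a gripper value outside its range is refused whole. The fingers move at their own pace and stop on an object; "grip_force" is the grip in N (left out, the last holds). Time passes only in rows, so rows that do not move let the fingers close. It gives the time, the measured TCP pose, the force and the opening at its end, in the units of the state.
- status.get_obs(): the state, without advancing time (a new reading comes with each control period).
- eyes.grab_frame(name): name is "side" or "top"; returns a dict with "frame" (400x640x3 uint8, blue, green, red), "range_z" (400x640 float32, m along the optical axis (not along the pixel's ray), 0 where there is no reading), "fx", "fy", "cx", "cy" (pixels), "T" (4x4, takes a point from camera to world coordinates). Camera axes: x right, y down, z forward; pixel columns grow to the right and rows downward; lengths in m; the calibration is good to about 2 mm. A picture is of the moment at which its call begins.
- workorder.hand_in(): hands the job in, once; it reports no verdict.
Trained networks look in the newest picture that a camera, given by its name, has taken for a name from the list of things; names that differ only in an ending like _2 or _b are one class to them, and where a whole thing is asked for, a point or a joint stands for the part that bears it (a point fixed in the world has none). Each returns a list of dicts, best first, with "confidence" (0 to 1); they miss things now and then, are a little off and sometimes report something else, mostly with a low value. They report only what shows in the picture. A call takes as long as a camera call. They do not tell look-alikes from the thing itself.
- spotter.boxes_of(camera, target): "position" ([column, row] as shares, 0 to 1, of the picture: columns of its width, rows of its height, amid what is visible of it).
- spotter.masks_of(camera, target): "mask" (400x640 bool, what is visible of it) and "position" ([column, row] as shares, 0 to 1, of the picture: columns of its width, rows of its height, amid what is visible of it).
The state is a dict: "clock": time; "joints": joint angles; "qvel": joint speeds; "tau": joint torques, N m; "tcp_pos": TCP position; "orientation": TCP orientation; "contact_force": force on the tool from outside, world axes, zero at the start; "moment": the same for the moment, N m; "grip_width": finger opening in m.
Only numpy, scipy, OpenCV 4.12 (cv2) and the standard library are available. Lean on these libraries where they do the work, as an engineer would, in place of code of your own. Each camera call takes 0.05 s, during which the arm holds its last target.

## Working session

There is one attempt and no reset: what is moved stays moved. The work goes in short steps, Python scripts to look and compute and a tool call to move; the robot and the scene stay as the last step left them, time stands still between calls to the robot, and variables do not carry over. Pictures are saved under pics/ and viewed, and the job is handed in when it is done.

Besides the shell and the picture viewer there is one more tool, called after "Request:" as name([rows], argument=value, ...), one row to a line, values as JSON. drive_tool: Moves the arm, as the interface text tells. Scaled input: -1 to 1 covers 20 mm each way for a shift and 8 degrees each way for a turn. Its arguments: {"type":"object","properties":{"commands":{"type":"array","items":{"type":"object","properties":{"rx":{"type":"number"},"ry":{"type":"number"},"rz":{"type":"number"},"tx":{"type":"number"},"ty":{"type":"number"},"tz":{"type":"number"},"grip":{"type":"number"}}}},"grip_force":{"type":"number"}},"required":["commands"]}

```bash
mkdir -p pics
cat > h.py <<'E'
import numpy as np,cv2
from bench import status, eyes, workorder, spotter, r
def world(f,u,v,z=None):
    d=f["range_z"][int(v),int(u)] if z is None else z
    p=np.array([(u-f["cx"])/f["fx"]*d,(v-f["cy"])/f["fy"]*d,d,1]); return (f["T"]@p)[:3]
def cloud(f):
    v,u=np.mgrid[0:400,0:640]; d=f["range_z"]
    P=np.stack([(u-f["cx"])/f["fx"]*d,(v-f["cy"])/f["fy"]*d,d,np.ones_like(d)],-1)@f["T"].T
    P=P[...,:3]; P[d==0]=np.nan; return P
E
python3 - <<'E'
from h import *
for c in ["top","side"]:
    f=eyes.grab_frame(c); cv2.imwrite(f"pics/{c}0.png",f["frame"]); np.savez(f"{c}0.npz",**f); print(c,f["T"][:3,3])
    for t in ["cover_tall","housing_tall","cover_low_end","tray_floor"]:
        try:
            for m in spotter.boxes_of(c,t): print(c,t,np.round(np.array(m["position"])*[640,400]),round(m["confidence"],2))
        except Exception as e: print(t,e)
print(status.get_obs())
E
```

```text
top [0.29961749 0.0417487  1.14394081]
top cover_tall [409. 267.] 0.84
top cover_tall [315. 139.] 0.79
top cover_tall [183. 270.] 0.69
top cover_tall [337. 195.] 0.6
top housing_tall [338. 210.] 0.91
top housing_tall [335. 195.] 0.55
top cover_low_end [420. 184.] 0.63
top tray_floor [235. 181.] 0.74
side [0.40455247 1.05482013 0.93555686]
side cover_tall [326. 175.] 0.85
side cover_tall [261. 208.] 0.81
side cover_tall [399. 321.] 0.7
side cover_tall [384. 162.] 0.53
side housing_tall [327. 196.] 0.6
side housing_tall [306. 262.] 0.16
side cover_low_end [320. 145.] 0.54
side tray_floor [303. 263.] 0.85
{'clock': 0.5, 'joints': array([ 1.03987441,  0.4770405 ,  0.02240807,  1.55543915, -0.01149774,
        1.10932692, -0.08309455]), 'qvel': array([-0.00050009,  0.00092821,  0.00025314, -0.00204193,  0.00159283,
       -0.00110532,  0.00243867]), 'tau': array([-1.37377570e-03, -5.95805490e+01,  1.60437897e+00, -2.81285888e+01,
        1.23941369e-02,  2.51178593e-03, -1.33847212e-05]), 'tcp_pos': array([ 0.27696844, -0.61554282,  0.23126432]), 'orientation': array([-3.07157340e+00, -6.59179080e-01,  2.89933881e-05]), 'contact_force': array([-0.19919065, -0.16946875,  0.07877893]), 'moment': array([-0.00725533, -0.01671202,  0.03769967]), 'grip_width': 0.08546638445985347}
```

View pics/top0.png

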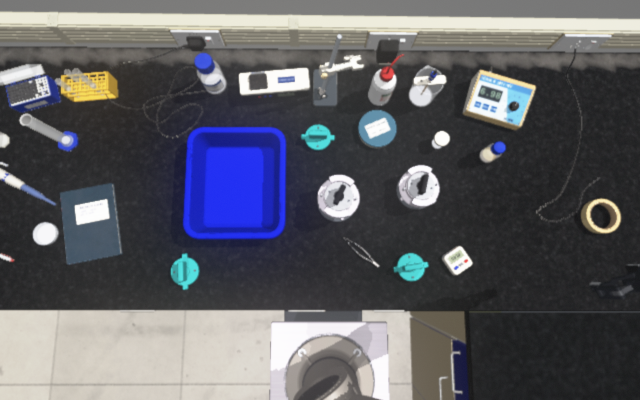

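View pics/side0.png

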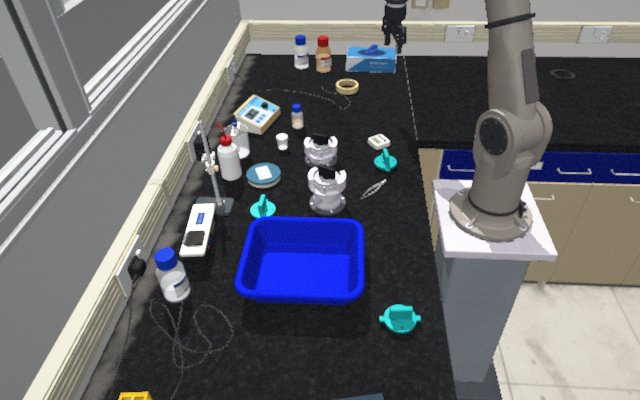

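The top view shows the housings at about (338,198) and (419,187), and the tray at (236,182). The turquoise look-alikes are at (318,137), (411,267) and (185,270). Next I'll measure heights and bar poses.

Run:
```python
from h import *
for cam in ["top","side"]:
    f=dict(np.load(cam+"0.npz")); P=cloud(f); img=f["frame"].astype(int); Z=P[...,2]
    for n,(x,y) in ({"A":(338,198),"B":(419,187)} if cam=="top" else {"A":(326,185),"B":(320,148)}).items():
        v,u=np.mgrid[0:400,0:640]
        reg=(abs(u-x)<28)&(abs(v-y)<32)
        dark=img.max(-1)<75
        for lo,hi in [(0.08,0.099),(0.112,0.128),(0.13,0.145)]:
            m=reg&dark&(Z>lo)&(Z<hi)
            if m.sum()>4:
                Q=P[m]; c=np.median(Q,0); mid=(np.nanmin(Q,0)+np.nanmax(Q,0))/2
                w,V=np.linalg.eigh(np.cov(Q[:,:2].T)); print(cam,n,(lo,hi),m.sum(),"med",c.round(4),"mean",Q.mean(0).round(4),"mid",mid.round(4),"ang",np.degrees(np.arctan2(V[1,1],V[0,1])).round(1),np.sqrt(w*12).round(3))
        m=reg&(Z>0.02); Q=P[m]; print(cam,n,"all max z",np.nanmax(Q[:,2]),"mid",((np.nanmin(Q,0)+np.nanmax(Q,0))/2).round(4), (np.nanmax(Q,0)-np.nanmin(Q,0)).round(3))
    b=(img[...,0]>120)&(img[...,1]<90)&(img[...,2]<90)
    fl=b&(abs(Z-0.003)<0.012); rim=b&(abs(Z-0.075)<0.006)
    if cam=="top": fl&=(u>180)&(u<292)&(v>120)&(v<242); rim&=(u>180)&(u<292)
    for nm,m in (("floor",fl),("rim",rim)):
        Q=P[m]
        if len(Q)>20: print(cam,nm,len(Q),Q.mean(0).round(4),cv2.minAreaRect(Q[:,:2].astype(np.float32)))
f=np.load("top0.npz"); c=cv2.resize(f["frame"][140:260,280:470],None,fx=4,fy=4,interpolation=cv2.INTER_CUBIC); cv2.imwrite("pics/crop.png",c)
```

```text
top A (0.13, 0.145) 79 med [ 0.4806 -0.0176  0.1391] mean [ 0.4816 -0.0189  0.1392] mid [ 0.4824 -0.02    0.1382] ang 155.0 [0.012 0.046]
top A all max z 0.14553987227978882 mid [ 0.4851 -0.0199  0.1099] [0.11  0.11  0.071]
top B (0.08, 0.099) 28 med [ 0.5122 -0.2398  0.0894] mean [ 0.5136 -0.2403  0.0898] mid [ 0.5172 -0.2409  0.09  ] ang 173.6 [0.007 0.048]
top B all max z 0.10993973303372417 mid [ 0.5214 -0.248   0.0683] [0.112 0.111 0.083]
top floor 5902 [0.5299 0.2593 0.004 ] ((0.5444475412368774, 0.25730469822883606), (0.2762649655342102, 0.31542596220970154), 86.81793212890625)
top rim 2444 [0.5232 0.2593 0.074 ] ((0.5293141603469849, 0.25790315866470337), (0.3073517382144928, 0.2709500193595886), 0.34756529331207275)
side A (0.112, 0.128) 67 med [ 0.485  -0.013   0.1196] mean [ 0.4844 -0.0132  0.1199] mid [ 0.4841 -0.0134  0.1203] ang 155.3 [0.008 0.052]
side A (0.13, 0.145) 73 med [ 0.4795 -0.0154  0.1367] mean [ 0.4811 -0.0148  0.136 ] mid [ 0.4823 -0.0144  0.1361] ang 157.0 [0.014 0.05 ]
side A all max z 0.14153663170062925 mid [ 0.4968 -0.0929  0.0808] [0.14  0.263 0.122]
side B (0.08, 0.099) 78 med [ 0.517  -0.2401  0.0915] mean [ 0.5162 -0.2349  0.0905] mid [ 0.4856 -0.1383  0.0894] ang 117.1 [0.042 0.135]
side B (0.112, 0.128) 67 med [ 0.485  -0.013   0.1196] mean [ 0.4844 -0.0132  0.1199] mid [ 0.4841 -0.0134  0.1203] ang 155.3 [0.008 0.052]
side B (0.13, 0.145) 73 med [ 0.4795 -0.0154  0.1367] mean [ 0.4811 -0.0148  0.136 ] mid [ 0.4823 -0.0144  0.1361] ang 157.0 [0.014 0.05 ]
side B all max z 0.14153663170062925 mid [ 0.5332 -0.2288  0.0808] [0.212 0.469 0.121]
side floor 5014 [0.5282 0.214  0.0029] ((0.6001838445663452, -0.3149721026420593), (1.3531814813613892, 0.5506948828697205), 82.59636688232422)
side rim 2133 [0.5252 0.2631 0.0728] ((0.502693772315979, -0.3111764192581177), (1.427107572555542, 0.3146386742591858), 87.5695571899414)
```

View pics/crop.png

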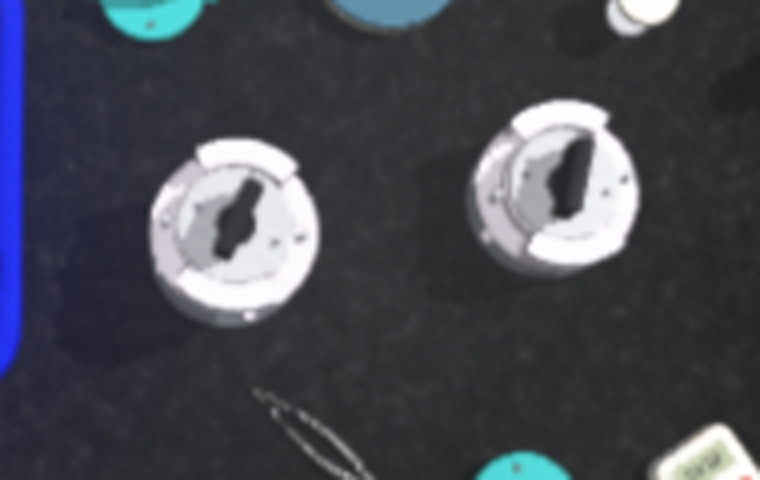

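Request:
drive_tool([
  {"tx": 0.34, "ty": 0.99, "rz": -0.2, "grip": -1},
  {"tx": 0.34, "ty": 0.99, "rz": -0.2},
  {"tx": 0.34, "ty": 0.99, "rz": -0.2},
  {"tx": 0.34, "ty": 0.99, "rz": -0.2},
  {"tx": 0.34, "ty": 0.99, "rz": -0.2},
  {"tx": 0.34, "ty": 0.99, "rz": -0.2},
  {"tx": 0.34, "ty": 0.99, "rz": -0.2},
  {"tx": 0.34, "ty": 0.99, "rz": -0.2},
  {"tx": 0.34, "ty": 0.99, "rz": -0.2},
  {"tx": 0.34, "ty": 0.99, "rz": -0.2},
])

```text
validation failed for argument at $.co...
```

Request:
drive_tool([
  {"tx": 0.34, "ty": 0.99, "tz": 0, "rx": 0, "ry": 0, "rz": -0.2, "grip": -1},
])

```text
clock: 0.62
tcp_pos: [0.2826, -0.5968, 0.2311]
orientation: [3.081, 0.611, -0.001]
contact_force: [-0.3, 0.1, 0.0]
grip_width: 0.0856
```

Request:
drive_tool([
  {"tx": 0.34, "ty": 0.99, "tz": 0, "rx": 0, "ry": 0, "rz": -0.2, "grip": -1},
  {"tx": 0.34, "ty": 0.99, "tz": 0, "rx": 0, "ry": 0, "rz": -0.2, "grip": -1},
  {"tx": 0.34, "ty": 0.99, "tz": 0, "rx": 0, "ry": 0, "rz": -0.2, "grip": -1},
  {"tx": 0.34, "ty": 0.99, "tz": 0, "rx": 0, "ry": 0, "rz": -0.2, "grip": -1},
  {"tx": 0.34, "ty": 0.99, "tz": 0, "rx": 0, "ry": 0, "rz": -0.2, "grip": -1},
  {"tx": 0.34, "ty": 0.99, "tz": 0, "rx": 0, "ry": 0, "rz": -0.2, "grip": -1},
  {"tx": 0.34, "ty": 0.99, "tz": 0, "rx": 0, "ry": 0, "rz": -0.2, "grip": -1},
  {"tx": 0.34, "ty": 0.99, "tz": 0, "rx": 0, "ry": 0, "rz": -0.2, "grip": -1},
  {"tx": 0.34, "ty": 0.99, "tz": 0, "rx": 0, "ry": 0, "rz": -0.2, "grip": -1},
  {"tx": 0.34, "ty": 0.99, "tz": 0, "rx": 0, "ry": 0, "rz": -0.2, "grip": -1},
])

```text
clock: 1.88
tcp_pos: [0.352, -0.3972, 0.2315]
orientation: [3.136, 0.18, 0.0]
contact_force: [0.5, -0.6, 0.6]
grip_width: 0.0856
```

```bash
python3 -c "
from h import *
print(status.get_obs()['joints'].round(2),[a for a in dir(r) if a[0]!='_'])"
```

```text
[ 0.73  0.24 -0.01  1.9   0.    1.   -0.73] ['Unreachable', 'grip_depth']
```

Request:
drive_tool([
  {"tx": 0.34, "ty": 0.99, "tz": 0, "rx": 0, "ry": 0, "rz": -0.2, "grip": -1},
  {"tx": 0.34, "ty": 0.99, "tz": 0, "rx": 0, "ry": 0, "rz": -0.2, "grip": -1},
  {"tx": 0.34, "ty": 0.99, "tz": 0, "rx": 0, "ry": 0, "rz": -0.2, "grip": -1},
  {"tx": 0.34, "ty": 0.99, "tz": 0, "rx": 0, "ry": 0, "rz": -0.2, "grip": -1},
  {"tx": 0.34, "ty": 0.99, "tz": 0, "rx": 0, "ry": 0, "rz": -0.2, "grip": -1},
  {"tx": 0.34, "ty": 0.99, "tz": 0, "rx": 0, "ry": 0, "rz": -0.2, "grip": -1},
  {"tx": 0.34, "ty": 0.99, "tz": 0, "rx": 0, "ry": 0, "rz": -0.2, "grip": -1},
  {"tx": 0.34, "ty": 0.99, "tz": 0, "rx": 0, "ry": 0, "rz": -0.2, "grip": -1},
  {"tx": 0.34, "ty": 0.99, "tz": 0, "rx": 0, "ry": 0, "rz": -0.2, "grip": -1},
  {"tx": 0.34, "ty": 0.99, "tz": 0, "rx": 0, "ry": 0, "rz": -0.2, "grip": -1},
])

```text
clock: 3.12
tcp_pos: [0.42, -0.1992, 0.2315]
orientation: [3.131, -0.258, 0.001]
contact_force: [-0.7, 1.7, -1.0]
grip_width: 0.0855
```

Request:
drive_tool([
  {"tx": 0.34, "ty": 0.99, "tz": 0, "rx": 0, "ry": 0, "rz": -0.2, "grip": -1},
  {"tx": 0.34, "ty": 0.99, "tz": 0, "rx": 0, "ry": 0, "rz": -0.2, "grip": -1},
  {"tx": 0.34, "ty": 0.99, "tz": 0, "rx": 0, "ry": 0, "rz": -0.2, "grip": -1},
  {"tx": 0.34, "ty": 0.99, "tz": 0, "rx": 0, "ry": 0, "rz": -0.2, "grip": -1},
  {"tx": 0.34, "ty": 0.99, "tz": 0, "rx": 0, "ry": 0, "rz": -0.2, "grip": -1},
  {"tx": 0.34, "ty": 0.99, "tz": 0, "rx": 0, "ry": 0, "rz": -0.2, "grip": -1},
  {"tx": 0.34, "ty": 0.99, "tz": 0, "rx": 0, "ry": 0, "rz": -0.2, "grip": -1},
  {"tx": 0.34, "ty": 0.99, "tz": 0, "rx": 0, "ry": 0, "rz": -0.2, "grip": -1},
  {"tx": 0.34, "ty": 0.99, "tz": 0, "rx": 0, "ry": 0, "rz": -0.2, "grip": -1},
  {"tx": 0, "ty": 0, "tz": 0, "rx": 0, "ry": 0, "rz": 0, "grip": -1},
])

```text
clock: 4.38
tcp_pos: [0.4814, -0.0202, 0.2315]
orientation: [-3.075, 0.642, -0.001]
contact_force: [0.0, -0.7, -0.4]
grip_width: 0.0854
```

Run:
```python
from h import *
o=status.get_obs(); print(o['joints'].round(2),o['tcp_pos'].round(4),o['orientation'].round(4)); a=o['orientation']; print('tool y',np.degrees(2*np.arctan2(a[1],a[0]))-90)
f=eyes.grab_frame("side"); cv2.imwrite("pics/s1.png",cv2.resize(f["frame"][80:280,200:440],None,fx=3,fy=3))
```

```text
[ 0.14  0.17 -0.26  1.99  0.05  0.99 -2.12] [ 0.4814 -0.0202  0.2315] [-3.0746e+00  6.4240e-01 -8.0000e-04]
tool y 246.3973378973905
```

View pics/s1.png

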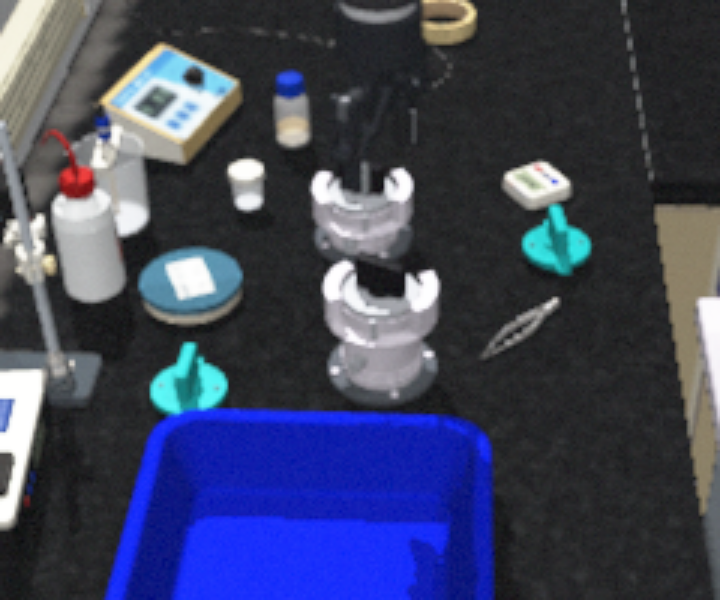

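The gripper hangs above the tall housing, whose bar shows at about (380,275) in the crop. The jaws line up with the bar to within 1–2°. Descending.

Request:
drive_tool([
  {"tx": 0.08, "ty": 0.1, "tz": -0.8, "rx": 0, "ry": 0, "rz": 0, "grip": -1},
  {"tx": 0, "ty": 0, "tz": -0.9, "rx": 0, "ry": 0, "rz": 0, "grip": -1},
  {"tx": 0, "ty": 0, "tz": -0.9, "rx": 0, "ry": 0, "rz": 0, "grip": -1},
  {"tx": 0, "ty": 0, "tz": -0.9, "rx": 0, "ry": 0, "rz": 0, "grip": -1},
  {"tx": 0, "ty": 0, "tz": -0.9, "rx": 0, "ry": 0, "rz": 0, "grip": -1},
  {"tx": 0, "ty": 0, "tz": -0.6, "rx": 0, "ry": 0, "rz": 0, "grip": -1},
  {"tx": 0, "ty": 0, "tz": -0.5, "rx": 0, "ry": 0, "rz": 0, "grip": -1},
  {"tx": 0, "ty": 0, "tz": -0.5, "rx": 0, "ry": 0, "rz": 0, "grip": -1},
  {"tx": 0, "ty": 0, "tz": 0, "rx": 0, "ry": 0, "rz": 0, "grip": -1},
])

```text
clock: 5.55
tcp_pos: [0.4822, -0.0196, 0.1107]
orientation: [3.074, -0.647, -0.002]
contact_force: [-0.8, -0.3, 0.0]
grip_width: 0.0858
```

Request:
drive_tool([
  {"tx": 0, "ty": 0, "tz": 0, "rx": 0, "ry": 0, "rz": 0, "grip": 0.2},
  {"tx": 0, "ty": 0, "tz": 0, "rx": 0, "ry": 0, "rz": 0, "grip": 0.5},
  {"tx": 0, "ty": 0, "tz": 0, "rx": 0, "ry": 0, "rz": 0, "grip": 1},
  {"tx": 0, "ty": 0, "tz": 0, "rx": 0, "ry": 0, "rz": 0, "grip": 1},
  {"tx": 0, "ty": 0, "tz": 0, "rx": 0, "ry": 0, "rz": 0, "grip": 1},
  {"tx": 0, "ty": 0, "tz": 0, "rx": 0, "ry": 0, "rz": 0, "grip": 1},
  {"tx": 0, "ty": 0, "tz": 0, "rx": 0, "ry": 0, "rz": 0, "grip": 1},
  {"tx": 0, "ty": 0, "tz": 0, "rx": 0, "ry": 0, "rz": 0, "grip": 1},
], grip_force=60)

```text
clock: 6.55
tcp_pos: [0.4828, -0.0197, 0.1117]
orientation: [3.074, -0.647, 0.001]
contact_force: [-0.8, -0.9, 5.9]
grip_width: 0.0129
```

Gripped at about 14 mm with little side force. Turning anticlockwise.

Request:
drive_tool([
  {"tx": 0, "ty": 0, "tz": 0, "rx": 0, "ry": 0, "rz": 0.6, "grip": 1},
  {"tx": 0, "ty": 0, "tz": 0, "rx": 0, "ry": 0, "rz": 0.6, "grip": 1},
  {"tx": 0, "ty": 0, "tz": 0, "rx": 0, "ry": 0, "rz": 0.6, "grip": 1},
  {"tx": 0, "ty": 0, "tz": 0, "rx": 0, "ry": 0, "rz": 0.6, "grip": 1},
  {"tx": 0, "ty": 0, "tz": 0, "rx": 0, "ry": 0, "rz": 0.6, "grip": 1},
  {"tx": 0, "ty": 0, "tz": 0, "rx": 0, "ry": 0, "rz": 0.6, "grip": 1},
])

```text
clock: 7.3
tcp_pos: [0.4833, -0.0205, 0.1117]
orientation: [3.138, 0.14, 0.002]
contact_force: [0.1, -2.3, 4.3]
grip_width: 0.0135
```

Request:
drive_tool([
  {"tx": 0, "ty": 0, "tz": 0, "rx": 0, "ry": 0, "rz": 0.7, "grip": 1},
  {"tx": 0, "ty": 0, "tz": 0, "rx": 0, "ry": 0, "rz": 0.7, "grip": 1},
  {"tx": 0, "ty": 0, "tz": 0, "rx": 0, "ry": 0, "rz": 0.7, "grip": 1},
  {"tx": 0, "ty": 0, "tz": 0, "rx": 0, "ry": 0, "rz": 0.7, "grip": 1},
  {"tx": 0, "ty": 0, "tz": 0, "rx": 0, "ry": 0, "rz": 0.7, "grip": 1},
  {"tx": 0, "ty": 0, "tz": 0, "rx": 0, "ry": 0, "rz": 0.7, "grip": 1},
  {"tx": 0, "ty": 0, "tz": 0, "rx": 0, "ry": 0, "rz": 0.7, "grip": 1},
  {"tx": 0, "ty": 0, "tz": 0, "rx": 0, "ry": 0, "rz": 0.7, "grip": 1},
  {"tx": 0, "ty": 0, "tz": 0, "rx": 0, "ry": 0, "rz": 0.7, "grip": 1},
  {"tx": 0, "ty": 0, "tz": 0, "rx": 0, "ry": 0, "rz": 0.7, "grip": 1},
])

```text
clock: 8.55
tcp_pos: [0.4839, -0.0215, 0.1117]
orientation: [2.704, 1.595, 0.002]
contact_force: [2.5, -5.4, 1.6]
grip_width: 0.0129
```

Run:
```python
from h import *
f=eyes.grab_frame("side"); cv2.imwrite("pics/s2.png",cv2.resize(f["frame"][120:240,240:400],None,fx=4,fy=4))
o=status.get_obs(); print(o['joints'].round(2),o['tcp_pos'].round(4),o['orientation'].round(4),o['moment'].round(2),o['contact_force'].round(1)); a=o['orientation']; print('tool y',np.degrees(2*np.arctan2(a[1],a[0]))-90)
```

```text
[ 0.39  0.38 -0.57  2.08  0.3   0.75 -0.87] [ 0.4838 -0.0216  0.1117] [2.7002e+00 1.6006e+00 1.5000e-03] [-1.23 -0.25 -0.06] [ 1.2 -6.6  4. ]
tool y -28.683771110712776
```

View pics/s2.png

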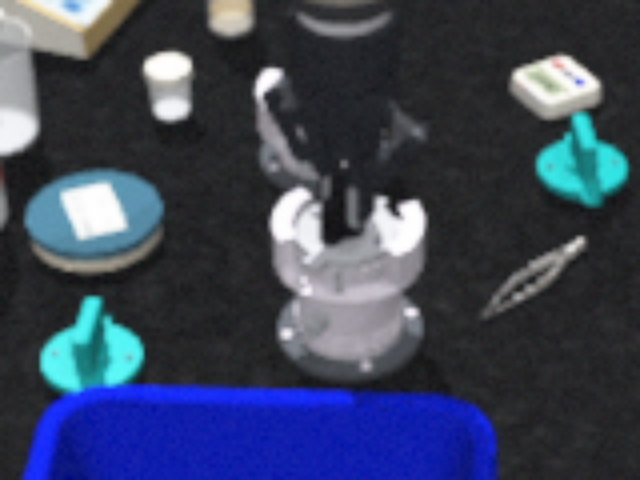

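The bar is turned 85° with the cover still seated (bar at about (340,215) in the crop). Lifting.

Request:
drive_tool([
  {"tx": 0, "ty": 0.05, "tz": 0.2, "rx": 0, "ry": 0, "rz": 0, "grip": 1},
  {"tx": 0, "ty": 0.05, "tz": 0.3, "rx": 0, "ry": 0, "rz": 0, "grip": 1},
  {"tx": 0, "ty": 0, "tz": 0.4, "rx": 0, "ry": 0, "rz": 0, "grip": 1},
  {"tx": 0, "ty": 0, "tz": 0.5, "rx": 0, "ry": 0, "rz": 0, "grip": 1},
  {"tx": 0, "ty": 0, "tz": 0.5, "rx": 0, "ry": 0, "rz": 0, "grip": 1},
  {"tx": 0, "ty": 0, "tz": 0.5, "rx": 0, "ry": 0, "rz": 0, "grip": 1},
  {"tx": 0, "ty": 0, "tz": 0.5, "rx": 0, "ry": 0, "rz": 0, "grip": 1},
  {"tx": 0, "ty": 0, "tz": 0.4, "rx": 0, "ry": 0, "rz": 0, "grip": 1},
  {"tx": 0, "ty": 0, "tz": 0, "rx": 0, "ry": 0, "rz": 0, "grip": 1},
])

```text
clock: 9.72
tcp_pos: [0.483, -0.0176, 0.178]
orientation: [2.706, 1.594, 0.002]
contact_force: [-0.3, -0.1, -2.5]
grip_width: 0.013
```

Run:
```python
from h import *
f=eyes.grab_frame("side"); cv2.imwrite("pics/s3.png",cv2.resize(f["frame"][100:240,240:400],None,fx=4,fy=4))
o=status.get_obs(); print(o['joints'].round(2),o['tcp_pos'].round(4),o['contact_force'].round(1),o['grip_width'])
```

```text
[ 0.43  0.29 -0.61  2.03  0.21  0.89 -0.8 ] [ 0.4827 -0.0176  0.1775] [-0.2 -0.3 -2.6] 0.012997371462593645
```

View pics/s3.png

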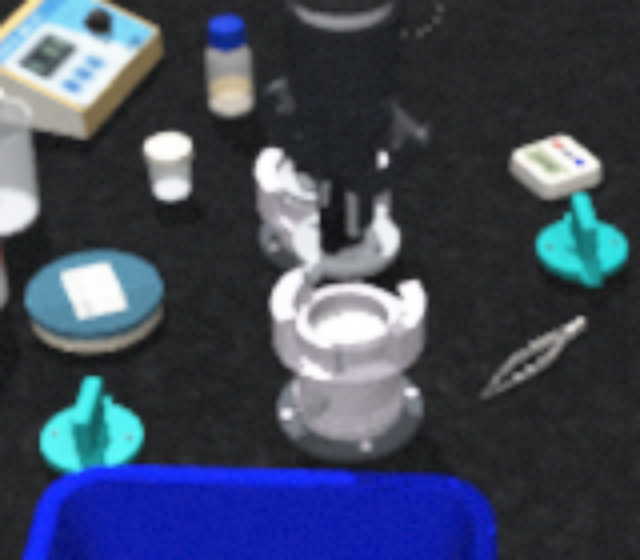

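Request:
drive_tool([
  {"tx": 0.1, "ty": 0.5, "tz": 0.1, "rx": 0, "ry": 0, "rz": 0, "grip": 1},
  {"tx": 0.15, "ty": 0.8, "tz": 0, "rx": 0, "ry": 0, "rz": 0, "grip": 1},
  {"tx": 0.15, "ty": 0.9, "tz": 0, "rx": 0, "ry": 0, "rz": 0, "grip": 1},
  {"tx": 0.15, "ty": 0.9, "tz": 0, "rx": 0, "ry": 0, "rz": 0, "grip": 1},
  {"tx": 0.15, "ty": 0.9, "tz": 0, "rx": 0, "ry": 0, "rz": 0, "grip": 1},
  {"tx": 0.15, "ty": 0.9, "tz": 0, "rx": 0, "ry": 0, "rz": 0, "grip": 1},
  {"tx": 0.15, "ty": 0.9, "tz": 0, "rx": 0, "ry": 0, "rz": 0, "grip": 1},
  {"tx": 0.15, "ty": 0.9, "tz": 0, "rx": 0, "ry": 0, "rz": 0, "grip": 1},
  {"tx": 0.15, "ty": 0.9, "tz": 0, "rx": 0, "ry": 0, "rz": 0, "grip": 1},
  {"tx": 0.15, "ty": 0.9, "tz": 0, "rx": 0, "ry": 0, "rz": 0, "grip": 1},
])

```text
clock: 11.02
tcp_pos: [0.5116, 0.154, 0.1792]
orientation: [-2.706, -1.596, 0.0]
contact_force: [0.7, 0.0, -3.3]
grip_width: 0.0131
```

Request:
drive_tool([
  {"tx": 0.15, "ty": 0.9, "tz": 0, "rx": 0, "ry": 0, "rz": 0, "grip": 1},
  {"tx": 0.15, "ty": 0.9, "tz": 0, "rx": 0, "ry": 0, "rz": 0, "grip": 1},
  {"tx": 0.15, "ty": 0.9, "tz": 0, "rx": 0, "ry": 0, "rz": 0, "grip": 1},
  {"tx": 0.15, "ty": 0.9, "tz": 0, "rx": 0, "ry": 0, "rz": 0, "grip": 1},
  {"tx": 0.15, "ty": 0.8, "tz": 0, "rx": 0, "ry": 0, "rz": 0, "grip": 1},
  {"tx": 0.1, "ty": 0.8, "tz": 0, "rx": 0, "ry": 0, "rz": 0, "grip": 1},
  {"tx": 0, "ty": 0, "tz": -0.5, "rx": 0, "ry": 0, "rz": 0, "grip": 1},
  {"tx": 0, "ty": 0, "tz": -0.8, "rx": 0, "ry": 0, "rz": 0, "grip": 1},
  {"tx": 0, "ty": 0, "tz": -0.8, "rx": 0, "ry": 0, "rz": 0, "grip": 1},
  {"tx": 0, "ty": 0, "tz": -0.8, "rx": 0, "ry": 0, "rz": 0, "grip": 1},
])

```text
clock: 12.28
tcp_pos: [0.5283, 0.2555, 0.1197]
orientation: [2.707, 1.594, -0.002]
contact_force: [0.1, 0.5, -2.0]
grip_width: 0.0128
```

Request:
drive_tool([
  {"tx": 0, "ty": 0, "tz": -0.8, "rx": 0, "ry": 0, "rz": 0, "grip": 1},
  {"tx": 0, "ty": 0, "tz": -0.8, "rx": 0, "ry": 0, "rz": 0, "grip": 1},
  {"tx": 0, "ty": 0, "tz": -0.8, "rx": 0, "ry": 0, "rz": 0, "grip": 1},
  {"tx": 0, "ty": 0, "tz": -0.8, "rx": 0, "ry": 0, "rz": 0, "grip": 1},
  {"tx": 0, "ty": 0, "tz": -0.6, "rx": 0, "ry": 0, "rz": 0, "grip": 1},
  {"tx": 0, "ty": 0, "tz": -0.3, "rx": 0, "ry": 0, "rz": 0, "grip": 1},
  {"tx": 0, "ty": 0, "tz": 0, "rx": 0, "ry": 0, "rz": 0, "grip": 1},
])

```text
clock: 13.15
tcp_pos: [0.5285, 0.2564, 0.039]
orientation: [-2.706, -1.595, 0.001]
contact_force: [1.4, -0.6, -2.1]
grip_width: 0.0128
```

Run:
```python
from h import *
f=eyes.grab_frame("side"); cv2.imwrite("pics/s4.png",cv2.resize(f["frame"][160:320,200:400],None,fx=4,fy=3.5))
o=status.get_obs(); print(o['joints'].round(2),o['tcp_pos'].round(4),o['orientation'].round(4),o['contact_force'].round(1),o['grip_width'])
```

```text
[-0.14  0.64 -0.55  1.88  0.48  0.75 -1.47] [0.5287 0.2566 0.0395] [-2.7065e+00 -1.5951e+00 -6.0000e-04] [ 0.5 -0.8 -2.5] 0.012809616321207551
```

View pics/s4.png

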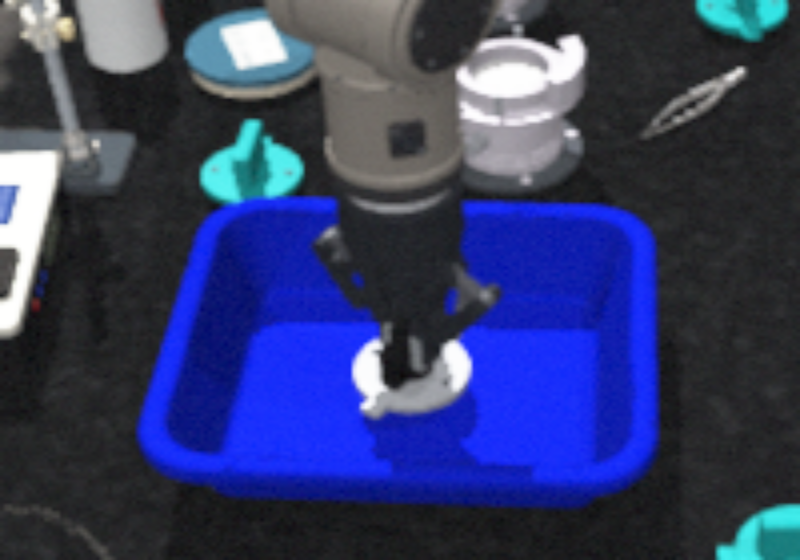

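The cover hangs level above the tray floor (about (412,375) in the crop), roughly 9 mm up. Lowering gently.

Request:
drive_tool([
  {"tx": 0, "ty": 0, "tz": -0.15, "rx": 0, "ry": 0, "rz": 0, "grip": 1},
  {"tx": 0, "ty": 0, "tz": -0.15, "rx": 0, "ry": 0, "rz": 0, "grip": 1},
  {"tx": 0, "ty": 0, "tz": -0.1, "rx": 0, "ry": 0, "rz": 0, "grip": 1},
  {"tx": 0, "ty": 0, "tz": -0.05, "rx": 0, "ry": 0, "rz": 0, "grip": 1},
  {"tx": 0, "ty": 0, "tz": 0, "rx": 0, "ry": 0, "rz": 0, "grip": 1},
  {"tx": 0, "ty": 0, "tz": 0, "rx": 0, "ry": 0, "rz": 0, "grip": 1},
])

```text
clock: 13.95
tcp_pos: [0.5286, 0.2565, 0.0304]
orientation: [2.707, 1.595, 0.0]
contact_force: [0.6, -0.5, -2.2]
grip_width: 0.0133
```

Request:
drive_tool([
  {"tx": 0, "ty": 0, "tz": -0.05, "rx": 0, "ry": 0, "rz": 0, "grip": 1},
  {"tx": 0, "ty": 0, "tz": -0.05, "rx": 0, "ry": 0, "rz": 0, "grip": 1},
  {"tx": 0, "ty": 0, "tz": 0, "rx": 0, "ry": 0, "rz": 0, "grip": 1},
  {"tx": 0, "ty": 0, "tz": 0, "rx": 0, "ry": 0, "rz": 0, "grip": 1},
])

```text
clock: 14.45
tcp_pos: [0.5287, 0.2565, 0.0295]
orientation: [2.706, 1.594, 0.001]
contact_force: [-2.8, -3.3, 10.3]
grip_width: 0.0132
```

The cover has touched down: vertical force went from -2 to +10 N at the expected height. Releasing and withdrawing.

Request:
drive_tool([
  {"tx": 0, "ty": 0, "tz": 0, "rx": 0, "ry": 0, "rz": 0, "grip": 0.6},
  {"tx": 0, "ty": 0, "tz": 0, "rx": 0, "ry": 0, "rz": 0, "grip": 0.2},
  {"tx": 0, "ty": 0, "tz": 0, "rx": 0, "ry": 0, "rz": 0, "grip": 0},
  {"tx": 0, "ty": 0, "tz": 0, "rx": 0, "ry": 0, "rz": 0, "grip": 0},
  {"tx": 0, "ty": 0, "tz": 0, "rx": 0, "ry": 0, "rz": 0, "grip": 0},
  {"tx": 0, "ty": 0, "tz": 0.5, "rx": 0, "ry": 0, "rz": 0, "grip": 0},
  {"tx": 0, "ty": 0, "tz": 0.8, "rx": 0, "ry": 0, "rz": 0, "grip": 0},
  {"tx": 0, "ty": 0, "tz": 0.8, "rx": 0, "ry": 0, "rz": 0, "grip": 0},
  {"tx": 0, "ty": 0, "tz": 0.8, "rx": 0, "ry": 0, "rz": 0, "grip": 0},
  {"tx": 0, "ty": 0, "tz": 0.8, "rx": 0, "ry": 0, "rz": 0, "grip": 0},
])

```text
clock: 15.7
tcp_pos: [0.5287, 0.2565, 0.1038]
orientation: [2.706, 1.595, 0.001]
contact_force: [-0.9, -0.5, -1.3]
grip_width: 0.0425
```

Request:
drive_tool([
  {"tx": 0, "ty": 0, "tz": 0.9, "rx": 0, "ry": 0, "rz": 0, "grip": 0},
  {"tx": 0, "ty": 0, "tz": 0.9, "rx": 0, "ry": 0, "rz": 0, "grip": 0},
  {"tx": 0, "ty": 0, "tz": 0.9, "rx": 0, "ry": 0, "rz": 0, "grip": 0},
  {"tx": 0, "ty": 0, "tz": 0.9, "rx": 0, "ry": 0, "rz": 0, "grip": 0},
  {"tx": 0, "ty": 0, "tz": 0.9, "rx": 0, "ry": 0, "rz": 0, "grip": 0},
  {"tx": 0, "ty": 0, "tz": 0.5, "rx": 0, "ry": 0, "rz": 0, "grip": 0},
  {"tx": 0, "ty": 0, "tz": 0, "rx": 0, "ry": 0, "rz": 0, "grip": 0},
])

```text
clock: 16.58
tcp_pos: [0.5289, 0.2566, 0.2031]
orientation: [2.707, 1.595, 0.002]
contact_force: [0.1, 0.2, -0.4]
grip_width: 0.0427
```

Run:
```python
from h import *
f=eyes.grab_frame("side"); cv2.imwrite("pics/s5.png",cv2.resize(f["frame"][120:320,200:400],None,fx=3,fy=3))
P=cloud(f); Z=P[...,2]; img=f["frame"].astype(int)
m=(abs(P[...,0]-.529)<.06)&(abs(P[...,1]-.2565)<.06)&(Z>.012)&(Z<.07)
g=m&(img.min(-1)>100); Q=P[g]; 
A=np.c_[Q[:,:2],np.ones(len(Q))]; k=(Z[g]<.03); c=np.linalg.lstsq(A[k],Q[k,2],rcond=None)[0]
print("disc",g.sum(),np.median(Q,0).round(4),"tilt deg",np.degrees(np.arctan(np.hypot(*c[:2]))).round(1))
d=m&(img.max(-1)<75); print("bar",d.sum(),np.median(P[d],0).round(4),P[d].max(0).round(4))
l=(img.max(-1)<75)&(Z>.08)&(Z<.099)&(abs(P[...,0]-.517)<.05)&(abs(P[...,1]+.24)<.05); print("low bar",l.sum(),P[l].mean(0).round(4) if l.any() else 0)
o=dict(np.load("side0.npz"));P0=cloud(o);i0=o["frame"];l=(i0.max(-1)<75)&(P0[...,2]>.08)&(P0[...,2]<.099)&(abs(P0[...,0]-.517)<.05)&(abs(P0[...,1]+.24)<.05); print("before",l.sum(),P0[l].mean(0).round(4))
o=status.get_obs(); print(o['tcp_pos'].round(4),o['contact_force'].round(1),o['clock'])
```

```text
disc 387 [0.5225 0.2718 0.0197] tilt deg 0.5
bar 174 [0.5265 0.2671 0.047 ] [0.5454 0.2877 0.0596]
low bar 71 [ 0.5192 -0.2411  0.0904]
before 76 [ 0.5185 -0.2405  0.0903]
[0.5285 0.2563 0.2023] [-0.3  0.7 -0.4] 16.625
```

View pics/s5.png

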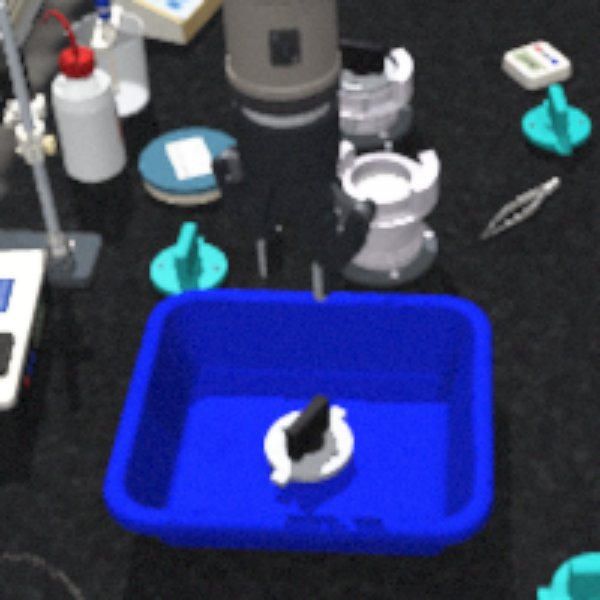

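The cover lies flat on the tray floor (about (308,443) in the crop) with its bar up. The disc top measures about 20 mm high (21 mm expected) with 0.5° tilt. The lower cover is unmoved and the gripper is clear.

```bash
python3 -c "
from h import *
print(workorder.hand_in())"
```

```text
the job is handed in; nothing more can be done
None
```

The taller housing's cover is off and lying in the blue tray, and I have handed the job in; no verdict was reported. I gripped it by the bar, turned it about 85° anticlockwise while seated, lifted it clear, and lowered it to the tray floor before letting go. It took 16.6 s of the 40 s allowed.

**Cover:** it sits near the tray's centre, bar up, tilted about 0.5°. Its disc top measured about 20 mm above the worktop, against 21 mm expected.

**Lower housing:** its cover's bar measured within 1 mm of where it started.

**Gripper:** it was open, about 140 mm above the tray's bar, with no contact force.

**Failures and disagreements:**
- The first move call was refused because its rows left out some fields. The arm did not move.
- The top and side cameras disagreed by about 5 mm on the bar's y position. I used a value in between, and the grip closed with little side force.

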